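Plug the test gauge into the air outlet and tug-check the lock

ROBOT

A 6-joint arm with a two-finger parallel gripper is mounted at the origin on the work surface. World frame = base frame: x ahead of the robot, y to its left, z up, the work surface at z = 0. Lengths are in m, angles in degrees, forces in N, time in s.
With the tool pointing down it reaches from about 0.375 to 0.9 m from the base axis. Payload 3.1 kg.
Tool frame: the origin (TCP) lies at the very end of the fingers, on their centre line; the grasp point (between the pads) lies 19 mm behind it (bot.tcp_to_grasp is the distance from the TCP to the grasp point, in m); z points along the fingers, y is the direction in which the jaws open and shut (so a half turn about z gives the same grasp; the last joint's range is limited). The gripper opens to 87 mm and grips with 3 to 60 N. Pads are 19 mm wide; open, the fingers measure 117 mm over their backs; the gripper's body (75 mm by 190 mm) begins 51 mm behind the grasp point.
Start: joints at [-79.04, 30.224, 82.088, -0, 67.689, -10.227], TCP at [0.226, -0.583, 0.223] pointing down, gripper open.
Joint ranges: [-176.69, 176.69], [-43.24, 126.21], [12.49, 139.97], [-82, 262], [0, 151.66], [-163.58, 163.58]. Speed limits (degrees/s): [159.86, 159.86, 180, 180, 180, 180].

INTERFACE

Orientations are given as a 3x3 rotation matrix whose columns are the frame's x, y, z axes.
In Python, from rig import telemetry, eyes, order, bot gives the robot as it stands. The module is installed in compiled form; this text tells all that it offers.
- The arm moves only by the tool servo_tool, never from a script. Its argument "targets" is a list of rows, each a list of 2 entries, a list of its own where there are three numbers: the shift along the tool's x, y, z in m, then the turn, a rotation vector about the tool's x, y, z in rad. In form: [[[tx, ty, tz], [wx, wy, wz]], ...]. A call has 1 to 12 rows; each row is the pose to reach, as a shift and turn from the pose commanded when the call began, along the tool's axes at that moment; what a row does not reach only later rows make up. A row lasts 1/8 s, in which the tool goes at most 62.5 mm and 10.7 degrees, less where a joint would pass 70% of its speed; a pose out of reach is approached as far as the arm can. A call with a gripper value outside its range is refused whole. "gripper" is the finger opening in m, from 0 to 0.087, set as the call begins (left out, the last holds). The fingers move at their own pace and stop on an object; the grip force is fixed at half the most. Time passes only in rows, so rows that repeat a pose let the fingers close. It gives the time, the measured TCP pose, the force and the opening at its end, in the units of the state.
- telemetry.read_state(): the state, without advancing time (a new reading comes with each control period).
- eyes.capture(name): name is "side" or "top"; returns a dict with "pixels" (420x560x3 uint8, blue, green, red), "intrinsics" (3x3 intrinsics, pixels), "extrinsics" (4x4, takes a point from camera to world coordinates). Camera axes: x right, y down, z forward; pixel columns grow to the right and rows downward; lengths in m; the calibration is good to about 2 mm. A picture is of the moment at which its call begins. There is no depth.
- order.hand_in(): hands the job in, once; it reports no verdict.
The state is a dict: "time_s": time; "joint_positions": joint angles; "qvel": joint speeds; "tau": joint torques, N m; "position": TCP position; "tcp_rot": TCP orientation; "force": force on the tool from outside, world axes, zero at the start; "moment": the same for the moment, N m; "opening": opening from 0.0 (shut) to 1.0 (fully open).
Only numpy, scipy, OpenCV 4.12 (cv2) and the standard library are available. Lean on these libraries where they do the work, as an engineer would, in place of code of your own. Each camera call takes 0.05 s, during which the arm holds its last target. There are 200 camera calls.

TASK

Take the pressure gauge out of its wooden rest and plug it into the open air outlet with the yellow collar: push it down past the catch and on against the stiff valve until it sits fully home on the stop, without ramming it. Then check the lock by pulling the gauge gently upward until the yellow collar visibly rises with it, without pulling the plug out again. Let it settle back fully home and let go, leaving the gauge standing upright in the outlet and everything else on the bench where it was.

Things in the scene. Friction and masses are not known exactly. Their poses are not given: they have to be found in the camera images.
- gauge: Pressure gauge on a steel plug, loose, about 0.22 kg. Origin: centre of the plug's nose (lowest point); z up along the plug, x the axis of the round case. Heights above origin: cone 8 mm across at 0 to 16 mm at 8; bead 16 mm wide to 10; groove 11 mm wide from 12.5 to 18; shank 16 mm wide from 22 to 34; brass flange 28 mm across from 34 to 44; case above. Starts upright in the rest, nose 11 mm above the bench.
- gauge_case (a point): Centre of the gauge's round black case, 73 mm above its origin. Case 54 mm in diameter, 28 mm thick along the gauge's x, with flat white dials on both faces. Good grasp: from above across the two flat faces (28 mm).
- rest: Fixed light-wood block 90 x 120 x 45 mm (x, y, z) with a vertical 21 mm hole through its centre in which the gauge stands, flange on its top. Origin: centre of its underside, on the bench.
- coupling: Fixed air outlet with an open mouth: aluminium block 70 x 70 x 25 mm, above it a brass body 32 mm across and a ribbed yellow collar 39 mm across, 55 to 75 mm above the bench. Origin: centre of the underside, on the bench; z up along the bore axis. More than 50 N between the gauge and this outlet, blows included, damages it: push slowly (10 mm/s).
- coupling_mouth (a point): Centre of the bore's mouth in the yellow collar's top, 75 mm above the bench. Bore vertical, 19 mm across. Inside, four sprung balls centred 59 mm above the bench are the catch: a descending nose meets them at about 55 mm and needs 5 to 16 N of push to snap past. Then, 48 to 46 mm above the bench, it meets the valve.
- coupling_seat (a point): The stop: flat bottom of the bore, 43 mm above the bench. When the plug is fully home the gauge's origin is here and its flange is 2 mm above the collar. Over it a stiff sliding valve, raised 3.5 to 5 mm at the start, must be pushed down to the stop: about 17 N moves it, 20 to 25 N shows the hard stop; it then stays down. Pulled up, the plug has 1 to 2 mm of play, then lifts the collar; above about 15 N it may come out.
- collar (a joint): Rise in m of the yellow collar: 0 down at rest, 0.004 at its upper stop. It rises only when a locked plug pulls it up against its spring: about 5 N starts it, 9 N holds it at 0.002, 13 N at 0.004, besides the gauge's own weight.
- valve (a joint): How far in m the stiff valve at the bottom of the yellow-collared outlet's bore is pushed down: 0 to 0.0015 at the start, 0.005 on the stop. It stays where it is pushed.
- other_outlet: A second fixed outlet of the same size closed by a blue cap, 81 mm tall in all; not to be used. Origin: centre of the underside, on the bench. The two outlets may change places.
- wrench: Bystander: loose steel wrench, 160 mm long, lying flat on the bench.
- oil: Bystander: loose grey oil bottle, 44 mm across, 110 mm tall, upright; origin at the centre of its underside.
- partsbin: Bystander: green plastic bin 110 x 150 x 50 mm; origin at the centre of its underside.
Things that resemble listed ones, but are neither listed nor needed, are in the scene too. What is shaped like the gauge but pink or purple is not meant.

How it is judged:
By the outcome, as a careful person would: the job done as asked, in the order asked, and still so for the second after the job is handed in, with the robot touching nothing.
It also fails if it takes over 72 s, if anything falls off the work surface, if the arm or the gripper's body presses on something with over 40 N, if the wrist force passes 120 N, or if a joint passes its speed limit or range.

## Working session

There is one attempt and no reset: what is moved stays moved. The work goes in short steps, Python scripts to look and compute and a tool call to move; the robot and the scene stay as the last step left them, time stands still between calls to the robot, and variables do not carry over. Pictures are saved under pics/ and viewed, about 8 in all and at most 12, crops included, and the job is handed in when it is done.

Besides the shell and the picture viewer there is one more tool, called after ">>>" as name(argument=value, ...) on one line, values as JSON. servo_tool: Moves the arm, as the interface text tells. Its arguments: {"type":"object","properties":{"targets":{"type":"array","items":{"type":"array"}},"gripper":{"type":"number"}},"required":["targets"]}

```bash
mkdir -p pics
cat > h.py <<'E'
import numpy as np, cv2
from rig import telemetry, eyes, order, bot
def cap(n,name=None):
    c=eyes.capture(n)
    if name: cv2.imwrite(f'pics/{name}.png',c['pixels'])
    return c
def ray(c,u,v):
    K=np.array(c['intrinsics']);T=np.array(c['extrinsics'])
    d=T[:3,:3]@np.linalg.solve(K,[u,v,1.]); return T[:3,3],d
def onz(c,u,v,z):
    o,d=ray(c,u,v); return o+d*(z-o[2])/d[2]
def proj(c,p):
    K=np.array(c['intrinsics']);T=np.array(c['extrinsics'])
    q=K@(T[:3,:3].T@(np.array(p)-T[:3,3])); return q[:2]/q[2]
E
python3 - <<'E'
from h import *
np.set_printoptions(precision=4,suppress=True)
a=cap('top','top0');b=cap('side','side0')
for c in(a,b):print(c['intrinsics'],c['extrinsics'])
s=telemetry.read_state();print(s['time_s'],s['position'],s['tcp_rot'],s['force'],s['opening'],bot.tcp_to_grasp)
E
```

```text
[[461.6514   0.     280.0183]
 [  0.     461.6514 203.087 ]
 [  0.       0.       1.    ]] [[-0.0274 -0.9951  0.0945  0.4583]
 [-0.9996  0.0275 -0.      0.0075]
 [-0.0026 -0.0944 -0.9955  1.1095]
 [ 0.      0.      0.      1.    ]]
[[457.8475   0.     278.9501]
 [  0.     457.8475 209.3822]
 [  0.       0.       1.    ]] [[-0.6802 -0.5262  0.5104 -0.0195]
 [-0.733   0.4817 -0.4803  0.537 ]
 [ 0.0069 -0.7008 -0.7133  0.8658]
 [ 0.      0.      0.      1.    ]]
0.1 [ 0.2258 -0.5821  0.2217] [[ 0.9324  0.3614 -0.0004]
 [ 0.3614 -0.9324  0.0019]
 [ 0.0004 -0.0019 -1.    ]] [ 0.1444  0.7573 -0.5937] 0.9968184234056899 0.0187
```

View pics/top0.png

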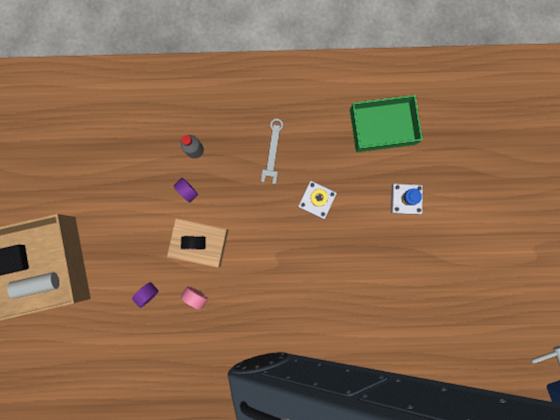

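View pics/side0.png

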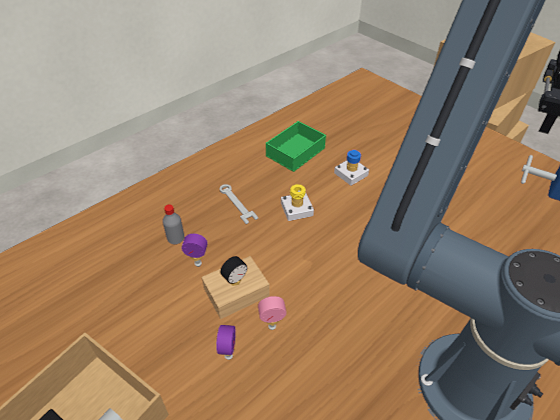

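The top view shows the gauge in its rest at about (193,243) and the yellow outlet at (319,198), with pink and purple decoys near the rest. The side view shows the gauge at (234,270) and the collar at (298,195).

```bash
cat >> h.py <<'E'
def blob(c,m,box):
    x0,y0,x1,y1=box; k=np.zeros_like(m);k[y0:y1,x0:x1]=m[y0:y1,x0:x1]
    n,l,s,ce=cv2.connectedComponentsWithStats(k.astype(np.uint8))
    i=1+np.argmax(s[1:,4]); cn=cv2.findContours((l==i).astype(np.uint8),0,2)[0][0]
    return ce[i],s[i],cv2.minAreaRect(cn),cn
def tri(c1,p1,c2,p2):
    o1,d1=ray(c1,*p1);o2,d2=ray(c2,*p2);d1/=np.linalg.norm(d1);d2/=np.linalg.norm(d2)
    t=np.linalg.lstsq(np.c_[d1,-d2],o2-o1,rcond=None)[0]
    a,b=o1+t[0]*d1,o2+t[1]*d2; return (a+b)/2,np.linalg.norm(a-b)
def hsv(c): return cv2.cvtColor(c['pixels'],cv2.COLOR_BGR2HSV).astype(int)
def yel(c):
    h=hsv(c); return (h[...,0]>24)&(h[...,0]<34)&(h[...,1]>180)&(h[...,2]>120)
def blk(c): return hsv(c)[...,2]<60
E
python3 - <<'E'
from h import *
np.set_printoptions(precision=4,suppress=True)
a=cap('top');b=cap('side')
ya=blob(a,yel(a),(295,175,345,225));yb=blob(b,yel(b),(280,175,320,220))
print('yel',ya[:3],yb[:3])
for m in('c','m'):
    pass
ea=cv2.minEnclosingCircle(ya[3]);print(ea, onz(a,*ea[0],.075), 'cent',onz(a,*ya[0],.073))
print(tri(a,ya[0],b,yb[0]))
g=blob(a,blk(a),(165,225,225,262));gs=blob(b,blk(b)|((hsv(b)[...,1]<60)&(hsv(b)[...,2]>150)),(215,250,252,290))
print('g',g[:3],gs[:3]);print(tri(a,g[2][0],b,gs[2][0]))
bx=cv2.boxPoints(g[2]);P=np.array([onz(a,*p,.1)for p in bx]);print(P,P.mean(0))
h=hsv(a);w=(h[...,0]>8)&(h[...,0]<22)&(h[...,2]>185)
r=blob(a,w,(155,205,240,280));print('rest',r[:3])
R=np.array([onz(a,*p,.045)for p in cv2.boxPoints(r[2])]);print(R,R.mean(0))
for n,c,bb in(('a',a,(140,190,360,300)),('b',b,(190,170,330,320))):
    x0,y0,x1,y1=bb;cv2.imwrite(f'pics/z{n}.png',cv2.resize(c['pixels'][y0:y1,x0:x1],None,fx=3.6,fy=3.6,interpolation=2))
E
```

```text
Traceback (most recent call last):
  File "h.py", line 18, in blob
    i=1+np.argmax(s[1:,4]); cn=cv2.findContours((l==i).astype(np.uint8),0,2)[0][0]
        ~~~~~~~~~^^^^^^^^^
ValueError: attempt to get argmax of an empty sequence
```

Run:
```python
import cv2
a=cv2.cvtColor(cv2.imread('pics/top0.png'),40);b=cv2.cvtColor(cv2.imread('pics/side0.png'),40)
print(a[190:208:2,319].tolist(),b[185:206:3,298].tolist());print('wood',a[230,200],a[235,215],'table',a[280,230],'case',a[243,185:204:4].tolist())
for n,c,bb in(('a',a,(140,190,360,300)),):
    c=cv2.imread('pics/top0.png');x0,y0,x1,y1=bb;cv2.imwrite(f'pics/z{n}.png',cv2.resize(c[y0:y1,x0:x1],None,fx=3.6,fy=3.6,interpolation=2))
```

```text
[[26, 159, 244], [26, 155, 233], [20, 111, 122], [111, 31, 82], [107, 28, 83], [109, 33, 108], [26, 159, 245], [27, 151, 242], [20, 49, 213]] [[26, 190, 248], [25, 200, 184], [130, 12, 186], [26, 187, 218], [25, 198, 192], [19, 143, 170], [20, 149, 159]]
wood [ 15 102 207] [ 15 101 196] table [ 13 139 152] case [[30, 11, 24], [120, 15, 35], [105, 13, 38], [140, 27, 28], [135, 23, 22]]
```

View pics/za.png

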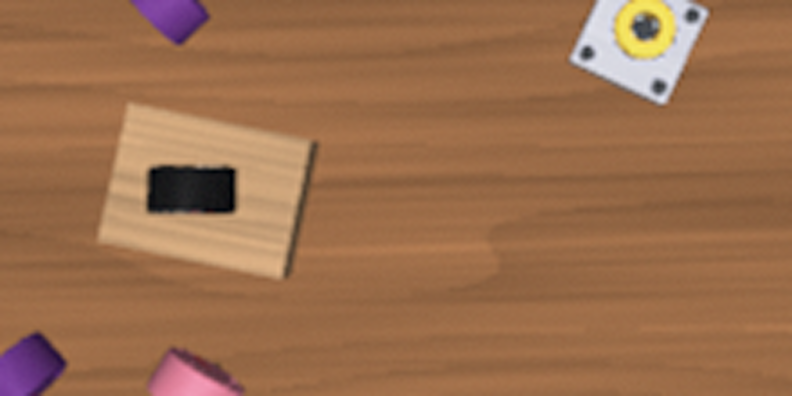

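The crop shows the black case lying with its long side almost along the image columns axis (y world) at crop (191,190). The yellow ring is at crop (645,26).

```bash
sed -i 's/(h\[...,0\]>24)&(h\[...,0\]<34)&(h\[...,1\]>180)/(h[...,0]>22)\&(h[...,0]<34)\&(h[...,1]>120)/' h.py
python3 - <<'E'
from h import *
np.set_printoptions(precision=4,suppress=True)
a=cap('top');b=cap('side')
ya=blob(a,yel(a),(295,175,345,225));yb=blob(b,yel(b),(280,175,320,220))
print('yel',ya[:2],yb[:2])
ea=cv2.minEnclosingCircle(ya[3]);print(ea, onz(a,*ea[0],.075))
eb=cv2.fitEllipse(yb[3]);print(eb, 'side centre@.065',onz(b,*(yb[1][:2]+yb[1][2:4]/2-.5),.065))
al=(hsv(a)[...,1]<45)&(hsv(a)[...,2]>140)
q=blob(a,al,(290,175,345,225));Q=np.array([onz(a,*p,.025)for p in cv2.boxPoints(q[2])]);print('block',q[1],Q.mean(0),np.linalg.norm(np.diff(Q,axis=0),axis=1))
print(tri(a,ea[0],b,yb[0]))
g=blob(a,blk(a),(165,225,225,262))
gs=blob(b,blk(b)|((hsv(b)[...,1]<60)&(hsv(b)[...,2]>150)),(215,250,252,284))
print('g',g[:3],gs[:3]);print(tri(a,g[2][0],b,gs[2][0]))
P=np.array([onz(a,*p,.1)for p in cv2.boxPoints(g[2])]);print(P,P.mean(0))
h=hsv(a);w=(h[...,0]>8)&(h[...,0]<22)&(h[...,2]>170)&(h[...,1]<120)
r=blob(a,w,(155,205,240,280));print('rest',r[1:3])
R=np.array([onz(a,*p,.045)for p in cv2.boxPoints(r[2])]);print(R,R.mean(0))
E
```

```text
yel (array([318.6159, 197.3902]), array([311, 189,  16,  17, 164], dtype=int32)) (array([297.2513, 191.3797]), array([290, 184,  16,  16, 187], dtype=int32))
((318.6785583496094, 197.2142791748047), 8.24238109588623) [ 0.5673 -0.08    0.075 ]
((297.3150939941406, 191.31581115722656), (14.582676887512207, 15.02103042602539), 76.83645629882812) side centre@.065 [ 0.5684 -0.0806  0.065 ]
block [298 181  39  38 591] [ 0.5677 -0.0803  0.025 ] [0.0706 0.0702 0.0704]
(array([ 0.5686, -0.0805,  0.0653]), np.float64(0.0008050917152429491))
g (array([192.8462, 242.2711]), array([181, 236,  24,  13, 273], dtype=int32), ((192.5, 242.0), (12.0, 23.0), 90.0)) (array([232.9775, 269.1126]), array([221, 256,  25,  28, 444], dtype=int32), ((233.50001525878906, 269.5), (22.62741470336914, 24.041629791259766), 45.0))
(array([0.4742, 0.2033, 0.0842]), np.float64(0.0006666544565103568))
[[0.4879 0.2255 0.1   ]
 [0.4865 0.1753 0.1   ]
 [0.4604 0.1756 0.1   ]
 [0.4618 0.2257 0.1   ]] [0.4742 0.2005 0.1   ]
rest (array([ 167,  218,   59,   50, 1710], dtype=int32), ((196.03578186035156, 242.52828979492188), (52.1714973449707, 39.8526611328125), 11.768289566040039))
[[0.443  0.2711 0.045 ]
 [0.5321 0.252  0.045 ]
 [0.5043 0.1344 0.045 ]
 [0.4156 0.1544 0.045 ]] [0.4738 0.203  0.045 ]
```

>>> servo_tool(targets=[[[0.43, -0.35, 0.02], [0, 0, -1.173]], [[0.43, -0.35, 0.02], [0, 0, -1.173]], [[0.43, -0.35, 0.02], [0, 0, -1.173]], [[0.43, -0.35, 0.02], [0, 0, -1.173]], [[0.43, -0.35, 0.02], [0, 0, -1.173]], [[0.43, -0.35, 0.02], [0, 0, -1.173]], [[0.43, -0.35, 0.02], [0, 0, -1.173]], [[0.43, -0.35, 0.02], [0, 0, -1.173]], [[0.43, -0.35, 0.02], [0, 0, -1.173]], [[0.43, -0.35, 0.02], [0, 0, -1.173]]], gripper=0.06)

```text
time_s: 1.55
position: [0.5015, -0.0977, 0.2025]
tcp_rot: [[0.022, 1.0, 0.0], [1.0, -0.022, 0.0], [0.0, 0.0, -1.0]]
force: [1.2, -0.6, -0.7]
opening: 0.69
```

>>> servo_tool(targets=[[[0.3, -0.034, 0.04], [0, 0, 0]], [[0.3, -0.034, 0.06], [0, 0, 0]], [[0.3, -0.034, 0.06], [0, 0, 0]], [[0.3, -0.034, 0.06], [0, 0, 0]], [[0.3, -0.034, 0.06], [0, 0, 0]], [[0.3, -0.034, 0.06], [0, 0, 0]], [[0.3, -0.034, 0.06], [0, 0, 0]], [[0.3, -0.034, 0.06], [0, 0, 0]]])

```text
time_s: 2.55
position: [0.4755, 0.1981, 0.1429]
tcp_rot: [[0.031, 1.0, 0.001], [1.0, -0.031, -0.0], [-0.0, 0.001, -1.0]]
force: [0.5, 0.4, 0.0]
opening: 0.689
```

Run:
```python
from h import *
s=telemetry.read_state();print(s['time_s'],s['position'],s['force'],np.round(s['tcp_rot'],4))
b=cap('side');cv2.imwrite('pics/s1.png',cv2.resize(b['pixels'][150:330,130:350],None,fx=3,fy=3))
```

```text
2.55 [0.47549344 0.19805324 0.14292086] [0.49288513 0.39719014 0.00105801] [[ 3.070e-02  9.995e-01  7.000e-04]
 [ 9.995e-01 -3.070e-02 -3.000e-04]
 [-3.000e-04  7.000e-04 -1.000e+00]]
```

View pics/s1.png

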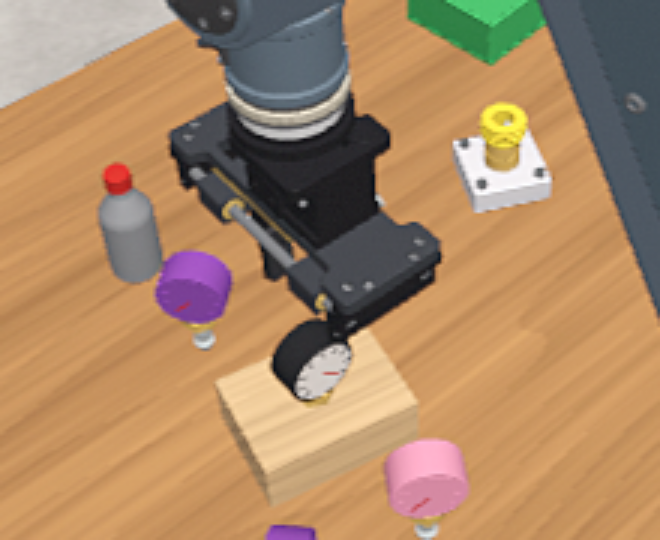

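The gripper hovers over the gauge in line with the faces, and nothing is in its way. I'll descend and close.

>>> servo_tool(targets=[[[0.005, -0.0015, 0.02], [0, 0, 0]], [[0.005, -0.0015, 0.04], [0, 0, 0]], [[0.005, -0.0015, 0.06], [0, 0, 0]], [[0.005, -0.0015, 0.072], [0, 0, 0]], [[0.005, -0.0015, 0.078], [0, 0, 0]], [[0.005, -0.0015, 0.078], [0, 0, 0]], [[0.005, -0.0015, 0.078], [0, 0, 0]]])

```text
time_s: 3.48
position: [0.4739, 0.2049, 0.0651]
tcp_rot: [[0.028, 1.0, 0.001], [1.0, -0.028, 0.0], [0.0, 0.001, -1.0]]
force: [1.3, 0.4, -0.3]
opening: 0.688
```

>>> servo_tool(targets=[[[0, 0, 0], [0, 0, 0]], [[0, 0, 0], [0, 0, 0]], [[0, 0, 0], [0, 0, 0]], [[0, 0, 0], [0, 0, 0]], [[0, 0, 0], [0, 0, 0]], [[0, 0, 0], [0, 0, 0]]], gripper=0.015)

```text
time_s: 4.22
position: [0.4737, 0.205, 0.0647]
tcp_rot: [[0.028, 1.0, 0.001], [1.0, -0.028, 0.0], [0.0, 0.001, -1.0]]
force: [0.4, 0.6, 1.2]
opening: 0.321
```

>>> servo_tool(targets=[[[0, 0, -0.01], [0, 0, 0]], [[0, 0, -0.025], [0, 0, 0]], [[0, 0, -0.045], [0, 0, 0]], [[0, 0, -0.065], [0, 0, 0]], [[0, 0, -0.085], [0, 0, 0]], [[0, 0, -0.1], [0, 0, 0]], [[0, 0, -0.1], [0, 0, 0]]])

```text
time_s: 5.1
position: [0.4741, 0.2051, 0.166]
tcp_rot: [[0.028, 1.0, 0.003], [1.0, -0.028, 0.001], [0.001, 0.003, -1.0]]
force: [0.0, 0.5, -2.7]
opening: 0.317
```

>>> servo_tool(targets=[[[-0.014, 0.005, 0], [0, 0, 0]], [[-0.042, 0.015, 0], [0, 0, 0]], [[-0.076, 0.027, 0], [0, 0, 0]], [[-0.112, 0.04, 0], [0, 0, 0]], [[-0.148, 0.053, 0], [0, 0, 0]], [[-0.184, 0.066, 0], [0, 0, 0]], [[-0.217, 0.079, 0], [0, 0, 0]], [[-0.246, 0.089, 0], [0, 0, 0]], [[-0.267, 0.097, 0], [0, 0, 0]], [[-0.278, 0.101, 0], [0, 0, 0]], [[-0.281, 0.102, 0], [0, 0, 0]], [[-0.281, 0.102, 0], [0, 0, 0]]])

```text
time_s: 6.6
position: [0.567, -0.0781, 0.1644]
tcp_rot: [[0.027, 1.0, -0.001], [1.0, -0.027, 0.001], [0.001, -0.001, -1.0]]
force: [-0.2, 1.0, -2.5]
opening: 0.318
```

Run:
```python
from h import *
s=telemetry.read_state();print(s['time_s'],s['position'],s['force'],np.round(s['tcp_rot'],4),s['moment'])
a=cap('top');b=cap('side')
x=cv2.resize(b['pixels'][110:240,230:370],None,fx=4,fy=4,interpolation=2);cv2.imwrite('pics/s2.png',x);cv2.imwrite('pics/t2full.png',a['pixels'])
```

```text
6.6 [ 0.56702368 -0.07812697  0.16436642] [-0.19392143  0.95026097 -2.52391447] [[ 2.750e-02  9.996e-01 -9.000e-04]
 [ 9.996e-01 -2.750e-02  6.000e-04]
 [ 6.000e-04 -9.000e-04 -1.000e+00]] [ 0.00637541 -0.07234285 -0.00733175]
```

View pics/s2.png

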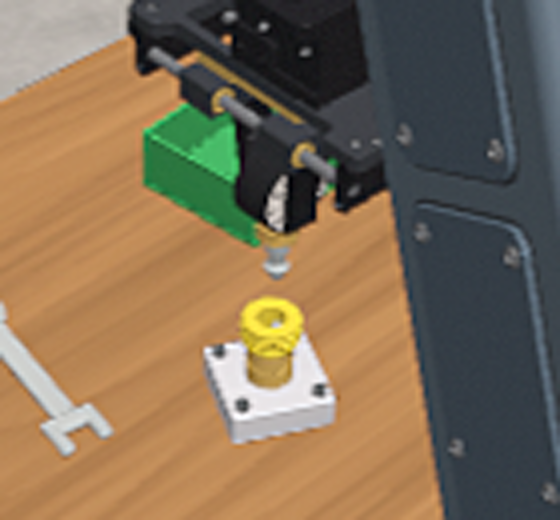

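The plug hangs just above the mouth, with its nose at crop (277,272) and the collar top centre at crop (271,322). I'll measure the sideways offset in the side view.

Run:
```python
from h import *
np.set_printoptions(precision=4,suppress=True)
b=cap('side');h=hsv(b);I=b['pixels'].astype(int)
m=(h[...,1]<50)&(h[...,2]>95)
f=(h[...,0]>15)&(h[...,0]<32)&(h[...,1]>90)
for v in range(164,184):
    xs=np.arange(285,315)
    print(v,'plug',[(x) for x in xs if m[v,x]], h[v,290:308,1])
yb=blob(b,yel(b),(280,175,320,220));print(yb[:2])
for z in (.1,.11,.12,.13): print('axis@outlet',proj(b,[.568,-.0803,z]),'gauge exp',proj(b,[.567,-.0801,z]), '1mm y',proj(b,[.567,-.0791,z])-proj(b,[.567,-.0801,z]))
print(proj(b,[.568,-.0803,.065]))
```

```text
164 plug [np.int64(296), np.int64(297), np.int64(298), np.int64(299), np.int64(300)] [166 169 163 146 102 143  13  17  14  16  18   5  68  22  28  35  82  76]
165 plug [np.int64(297), np.int64(298), np.int64(299), np.int64(300)] [163 163 174 147 115 154  62  11  16  17  20 179  78  33  74 123  47 124]
166 plug [np.int64(298), np.int64(299), np.int64(300)] [170 166 180 118 138 156 155  12   3  11  16 170  94 127  29 110 138 142]
167 plug [np.int64(299), np.int64(300)] [167 166 176 120 133 153 146 159  73  11  12  73  26 123 135 142 138 138]
168 plug [] [175 173 180 120 129 156 151 144 146 157 159 154 142 145 143 139 137 137]
169 plug [] [154 184 188 121 134 152 149 152 149 151 150 148 147 147 139 137 139 139]
170 plug [] [121 119 160 197 168 141 147 147 154 152 149 145 145 147 140 137 138 135]
171 plug [] [143 139 124 118 114 120  93 114 143 137 116  71 104 143 139 136 138 136]
172 plug [np.int64(297), np.int64(298), np.int64(299), np.int64(300), np.int64(301)] [142 141 143 142 143 137  56   4   4  25  26  32  78 143 138 133 135 138]
173 plug [np.int64(297), np.int64(298), np.int64(29
[... 1101 characters left out ...]
]
181 plug [] [135 136 137 137 138 137 137 138 141 140 141 140 139 136 136 136 135 136]
182 plug [] [138 138 138 137 136 138 137 135 134 137 139 138 138 136 136 138 136 138]
183 plug [] [135 138 135 136 134 135 140 136 140 137 137 131 134 136 134 138 138 141]
(array([297.2553, 191.3404]), array([290, 184,  16,  16, 188], dtype=int32))
axis@outlet [298.0169 181.4204] gauge exp [298.2409 181.6551] 1mm y [-0.2859  0.1815]
axis@outlet [298.1644 178.4187] gauge exp [298.3899 178.6533] 1mm y [-0.2876  0.1814]
axis@outlet [298.3138 175.3791] gauge exp [298.5408 175.6135] 1mm y [-0.2894  0.1813]
axis@outlet [298.465  172.3008] gauge exp [298.6936 172.535 ] 1mm y [-0.2912  0.1811]
[297.5147 191.6374]
```

>>> servo_tool(targets=[[[0.001, 0.0012, 0.005], [0, 0, 0]], [[0.001, 0.0012, 0.01], [0, 0, 0]], [[0.001, 0.0012, 0.015], [0, 0, 0]], [[0.001, 0.0012, 0.02], [0, 0, 0]], [[0.001, 0.0012, 0.025], [0, 0, 0]], [[0.001, 0.0012, 0.03], [0, 0, 0]], [[0.001, 0.0012, 0.0312], [0, 0, 0]], [[0.001, 0.0012, 0.0325], [0, 0, 0]], [[0.001, 0.0012, 0.0337], [0, 0, 0]], [[0.001, 0.0012, 0.035], [0, 0, 0]], [[0.001, 0.0012, 0.0362], [0, 0, 0]], [[0.001, 0.0012, 0.0375], [0, 0, 0]]])

```text
time_s: 8.25
position: [0.5687, -0.0779, 0.127]
tcp_rot: [[0.028, 1.0, 0.0], [1.0, -0.028, -0.0], [-0.0, 0.0, -1.0]]
force: [0.5, -0.4, -1.7]
opening: 0.319
```

Run:
```python
from h import *
s=telemetry.read_state();print(s['time_s'],s['position'],s['force'],np.round(s['tcp_rot'],4),s['moment'])
```

```text
8.25 [ 0.56874632 -0.07786845  0.12704118] [ 0.54697374 -0.40198129 -1.71972903] [[ 2.800e-02  9.996e-01  1.000e-04]
 [ 9.996e-01 -2.800e-02 -0.000e+00]
 [-0.000e+00  1.000e-04 -1.000e+00]] [-0.02091717 -0.09530811  0.00074581]
```

>>> servo_tool(targets=[[[0, 0, 0.0012], [0, 0, 0]], [[0, 0, 0.0025], [0, 0, 0]], [[0, 0, 0.0037], [0, 0, 0]], [[0, 0, 0.005], [0, 0, 0]], [[0, 0, 0.0062], [0, 0, 0]], [[0, 0, 0.0075], [0, 0, 0]], [[0, 0, 0.0087], [0, 0, 0]], [[0, 0, 0.01], [0, 0, 0]]])

```text
time_s: 9.25
position: [0.5687, -0.0779, 0.117]
tcp_rot: [[0.028, 1.0, 0.0], [1.0, -0.028, 0.0], [0.0, 0.0, -1.0]]
force: [-0.3, -0.1, -2.6]
opening: 0.322
```

>>> servo_tool(targets=[[[0, 0, 0.0012], [0, 0, 0]], [[0, 0, 0.0025], [0, 0, 0]], [[0, 0, 0.0037], [0, 0, 0]], [[0, 0, 0.005], [0, 0, 0]], [[0, 0, 0.0062], [0, 0, 0]], [[0, 0, 0.0075], [0, 0, 0]], [[0, 0, 0.0087], [0, 0, 0]], [[0, 0, 0.01], [0, 0, 0]]])

```text
time_s: 10.25
position: [0.5694, -0.0781, 0.1079]
tcp_rot: [[0.028, 1.0, 0.002], [1.0, -0.028, -0.001], [-0.0, 0.002, -1.0]]
force: [-1.0, -0.1, 4.5]
opening: 0.319
```

>>> servo_tool(targets=[[[0, 0, 0.0008], [0, 0, 0]], [[0, 0, 0.0016], [0, 0, 0]], [[0, 0, 0.0016], [0, 0, 0]]])

```text
time_s: 10.62
position: [0.5691, -0.078, 0.1051]
tcp_rot: [[0.028, 1.0, 0.001], [1.0, -0.028, -0.0], [-0.0, 0.001, -1.0]]
force: [1.4, -0.6, -1.0]
opening: 0.321
```

>>> servo_tool(targets=[[[0, 0, 0.001], [0, 0, 0]], [[0, 0, 0.002], [0, 0, 0]], [[0, 0, 0.003], [0, 0, 0]], [[0, 0, 0.004], [0, 0, 0]], [[0, 0, 0.004], [0, 0, 0]]])

```text
time_s: 11.25
position: [0.5688, -0.0785, 0.1008]
tcp_rot: [[0.028, 1.0, -0.0], [1.0, -0.028, -0.001], [-0.001, -0.0, -1.0]]
force: [1.6, -2.9, -3.3]
opening: 0.316
```

>>> servo_tool(targets=[[[0, 0, 0.0008], [0, 0, 0]], [[0, 0, 0.0016], [0, 0, 0]], [[0, 0, 0.0024], [0, 0, 0]], [[0, 0, 0.0024], [0, 0, 0]]])

```text
time_s: 11.75
position: [0.5688, -0.0784, 0.0999]
tcp_rot: [[0.027, 1.0, 0.0], [1.0, -0.027, -0.001], [-0.001, 0.0, -1.0]]
force: [-0.5, -3.1, 5.9]
opening: 0.319
```

>>> servo_tool(targets=[[[-0.0004, 0, 0.0005], [0, 0, 0]], [[-0.0004, 0, 0.001], [0, 0, 0]], [[-0.0004, 0, 0.0015], [0, 0, 0]], [[-0.0004, 0, 0.0015], [0, 0, 0]]])

```text
time_s: 12.25
position: [0.5689, -0.0784, 0.099]
tcp_rot: [[0.028, 1.0, 0.001], [1.0, -0.028, -0.001], [-0.001, 0.001, -1.0]]
force: [-0.0, -1.9, 9.2]
opening: 0.32
```

>>> servo_tool(targets=[[[0, 0, 0.0005], [0, 0, 0]], [[0, 0, 0.001], [0, 0, 0]], [[0, 0, 0.0015], [0, 0, 0]], [[0, 0, 0.0015], [0, 0, 0]]])

```text
time_s: 12.75
position: [0.5689, -0.0785, 0.0982]
tcp_rot: [[0.028, 1.0, 0.001], [1.0, -0.028, -0.001], [-0.001, 0.001, -1.0]]
force: [-2.6, -2.4, 13.1]
opening: 0.318
```

>>> servo_tool(targets=[[[0, 0, 0.0005], [0, 0, 0]], [[0, 0, 0.001], [0, 0, 0]], [[0, 0, 0.001], [0, 0, 0]]])

```text
time_s: 13.12
position: [0.5689, -0.0785, 0.0973]
tcp_rot: [[0.028, 1.0, 0.001], [1.0, -0.028, -0.001], [-0.001, 0.001, -1.0]]
force: [-2.6, -2.6, 15.0]
opening: 0.321
```

>>> servo_tool(targets=[[[0, 0, 0.0005], [0, 0, 0]], [[0, 0, 0.001], [0, 0, 0]], [[0, 0, 0.001], [0, 0, 0]]])

```text
time_s: 13.5
position: [0.5689, -0.0785, 0.0964]
tcp_rot: [[0.028, 1.0, 0.001], [1.0, -0.028, -0.001], [-0.001, 0.001, -1.0]]
force: [-2.7, -2.4, 16.0]
opening: 0.32
```

>>> servo_tool(targets=[[[0, 0, 0.0005], [0, 0, 0]], [[0, 0, 0.001], [0, 0, 0]], [[0, 0, 0.001], [0, 0, 0]]])

```text
time_s: 13.88
position: [0.5689, -0.0785, 0.0963]
tcp_rot: [[0.027, 1.0, 0.001], [1.0, -0.027, -0.001], [-0.001, 0.001, -1.0]]
force: [-2.9, -1.6, 19.8]
opening: 0.319
```

Run:
```python
from h import *
b=cap('side');x=cv2.resize(b['pixels'][140:230,250:350],None,fx=6,fy=6,interpolation=2);cv2.imwrite('pics/s3.png',x)
yb=blob(b,yel(b),(280,175,320,220));print(yb[:2])
```

```text
(array([296.95419847, 193.20610687]), array([290, 186,  16,  14, 131], dtype=int32))
```

View pics/s3.png

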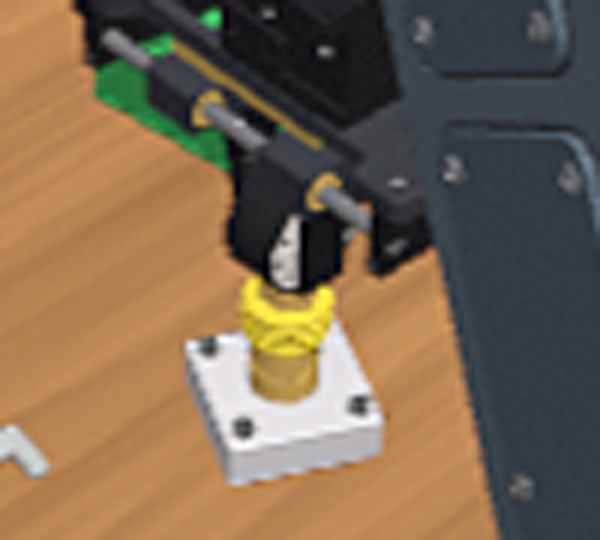

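The gauge's flange sits just over the collar at crop (288,295). The force rose with almost no motion, which suggests the stop. I'll nudge once more to confirm.

>>> servo_tool(targets=[[[0, 0, 0.0005], [0, 0, 0]], [[0, 0, 0.0005], [0, 0, 0]]])

```text
time_s: 14.18
position: [0.5689, -0.0785, 0.0962]
tcp_rot: [[0.027, 1.0, 0.001], [1.0, -0.027, -0.001], [-0.001, 0.001, -1.0]]
force: [-5.1, -1.3, 22.2]
opening: 0.32
```

Hard stop confirmed: 24 N total and no more travel. Now I'll unload and then pull gently.

>>> servo_tool(targets=[[[0, 0, -0.001], [0, 0, 0]], [[0, 0, -0.002], [0, 0, 0]], [[0, 0, -0.003], [0, 0, 0]], [[0, 0, -0.004], [0, 0, 0]], [[0, 0, -0.0045], [0, 0, 0]], [[0, 0, -0.0045], [0, 0, 0]]])

```text
time_s: 14.92
position: [0.5687, -0.0779, 0.0966]
tcp_rot: [[0.028, 1.0, -0.0], [1.0, -0.028, 0.001], [0.001, -0.0, -1.0]]
force: [1.7, -0.8, -0.7]
opening: 0.316
```

Run:
```python
from h import *
b=cap('side','ref')
yb=blob(b,yel(b),(280,175,320,220));print(yb[:2])
```

```text
(array([297.09302326, 193.30232558]), array([290, 186,  16,  14, 129], dtype=int32))
```

>>> servo_tool(targets=[[[0, 0, -0.0007], [0, 0, 0]], [[0, 0, -0.0014], [0, 0, 0]], [[0, 0, -0.002], [0, 0, 0]], [[0, 0, -0.0025], [0, 0, 0]], [[0, 0, -0.0025], [0, 0, 0]]])

```text
time_s: 15.6
position: [0.5685, -0.078, 0.099]
tcp_rot: [[0.028, 1.0, -0.0], [1.0, -0.028, 0.001], [0.001, -0.001, -1.0]]
force: [4.0, 1.5, -9.1]
opening: 0.322
```

>>> servo_tool(targets=[[[0, 0, -0.0005], [0, 0, 0]], [[0, 0, -0.001], [0, 0, 0]], [[0, 0, -0.001], [0, 0, 0]]])

```text
time_s: 15.98
position: [0.5685, -0.078, 0.1003]
tcp_rot: [[0.028, 1.0, -0.0], [1.0, -0.028, 0.0], [0.0, -0.0, -1.0]]
force: [4.0, 1.6, -10.4]
opening: 0.318
```

```bash
cat > rise.py <<'E'
from h import *
r=cv2.imread('pics/ref.png');b=cap('side','up')
yb=blob(b,yel(b),(280,175,320,220));print(yb[:2])
for n,(y0,y1,x0,x1) in {'collar':(192,201,288,308),'block':(203,222,278,318)}.items():
    A=r[y0:y1,x0:x1,1].astype(np.float32);best=[]
    for d in np.arange(-2,2.01,.1):
        B=cv2.warpAffine(b['pixels'][...,1],np.float32([[1,0,0],[0,1,d]]),(560,420),flags=cv2.INTER_CUBIC)[y0:y1,x0:x1]
        best.append((float(np.mean((A-B)**2)),round(float(d),1)))
    print(n,min(best),'at0',best[20])
print('px/2mm',proj(b,[.568,-.08,.065])-proj(b,[.568,-.08,.067]))
E
python3 rise.py
```

```text
(array([297.16911765, 192.74264706]), array([290, 186,  16,  13, 136], dtype=int32))
collar (325.28887939453125, -0.1) at0 (325.977783203125, 0.0)
block (0.7250000238418579, 0.0) at0 (0.7250000238418579, 0.0)
px/2mm [-0.0280143   0.57204815]
```

>>> servo_tool(targets=[[[0, 0, -0.0004], [0, 0, 0]], [[0, 0, -0.0008], [0, 0, 0]], [[0, 0, -0.0008], [0, 0, 0]]])

```text
time_s: 16.4
position: [0.5684, -0.0781, 0.1012]
tcp_rot: [[0.028, 1.0, -0.001], [1.0, -0.028, 0.0], [0.0, -0.001, -1.0]]
force: [3.8, 1.6, -12.4]
opening: 0.318
```

```bash
python3 rise.py
python3 - <<'E'
import cv2,numpy as np
f=lambda n:cv2.resize(cv2.imread(f'pics/{n}.png')[165:215,275:325],None,fx=8,fy=8,interpolation=0)
cv2.imwrite('pics/cmp.png',np.hstack([f('ref'),f('up')]))
E
```

```text
(array([297.27737226, 192.53284672]), array([290, 186,  16,  13, 137], dtype=int32))
collar (414.5722351074219, 0.4) at0 (448.1388854980469, 0.0)
block (0.6736842393875122, 0.0) at0 (0.6736842393875122, 0.0)
px/2mm [-0.0280143   0.57204815]
```

View pics/cmp.png

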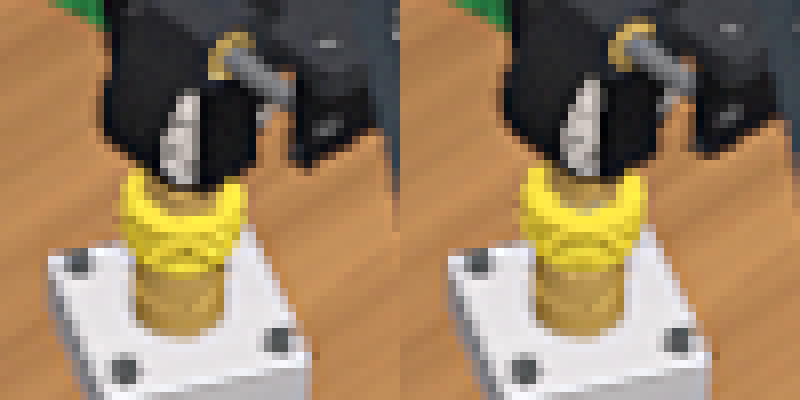

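The collar's lower edge rose by about half a pixel to one pixel: at crop y≈265 on the right, against ≈270 on the left. The block didn't move, and the pull of about 10 N net matches a 2+ mm rise. Now I'll settle it back.

>>> servo_tool(targets=[[[0, 0, 0.0008], [0, 0, 0]], [[0, 0, 0.0016], [0, 0, 0]], [[0, 0, 0.0024], [0, 0, 0]], [[0, 0, 0.0032], [0, 0, 0]], [[0, 0, 0.004], [0, 0, 0]], [[0, 0, 0.0048], [0, 0, 0]], [[0, 0, 0.0054], [0, 0, 0]], [[0, 0, 0.006], [0, 0, 0]], [[0, 0, 0.006], [0, 0, 0]]])

```text
time_s: 17.58
position: [0.569, -0.0786, 0.0965]
tcp_rot: [[0.028, 1.0, 0.001], [1.0, -0.028, -0.001], [-0.001, 0.001, -1.0]]
force: [-0.2, 1.2, 5.1]
opening: 0.319
```

>>> servo_tool(targets=[[[0, 0, 0.0006], [0, 0, 0]], [[0, 0, 0.0012], [0, 0, 0]], [[0, 0, 0.0018], [0, 0, 0]], [[0, 0, 0.0018], [0, 0, 0]]])

```text
time_s: 18.08
position: [0.569, -0.0786, 0.0964]
tcp_rot: [[0.028, 1.0, 0.001], [1.0, -0.028, -0.001], [-0.001, 0.001, -1.0]]
force: [-2.4, 2.1, 15.2]
opening: 0.319
```

>>> servo_tool(targets=[[[0, 0, -0.0008], [0, 0, 0]], [[0, 0, -0.0016], [0, 0, 0]], [[0, 0, -0.0024], [0, 0, 0]], [[0, 0, -0.0024], [0, 0, 0]]])

```text
time_s: 18.58
position: [0.569, -0.0786, 0.0965]
tcp_rot: [[0.028, 1.0, 0.001], [1.0, -0.028, -0.001], [-0.001, 0.001, -1.0]]
force: [0.1, 0.6, 7.2]
opening: 0.319
```

>>> servo_tool(targets=[[[0, 0, 0], [0, 0, 0]], [[0, 0, 0], [0, 0, 0]], [[0, 0, 0], [0, 0, 0]], [[0, 0, 0], [0, 0, 0]]], gripper=0.06)

```text
time_s: 19.08
position: [0.5685, -0.0783, 0.0957]
tcp_rot: [[0.028, 1.0, -0.001], [1.0, -0.028, 0.0], [0.0, -0.001, -1.0]]
force: [0.2, 0.2, 0.1]
opening: 0.657
```

Released cleanly. I'll go straight up, then move aside to look.

>>> servo_tool(targets=[[[0, 0, -0.01], [0, 0, 0]], [[0, 0, -0.03], [0, 0, 0]], [[0, 0, -0.055], [0, 0, 0]], [[0, 0, -0.08], [0, 0, 0]], [[0, 0, -0.11], [0, 0, 0]], [[0, 0, -0.13], [0, 0, 0]], [[0.05, 0, -0.13], [0, 0, 0]], [[0.1, 0, -0.13], [0, 0, 0]], [[0.15, 0, -0.13], [0, 0, 0]], [[0.18, 0, -0.13], [0, 0, 0]], [[0.2, 0, -0.13], [0, 0, 0]], [[0.2, 0, -0.13], [0, 0, 0]]])

```text
time_s: 20.58
position: [0.5743, 0.1225, 0.2263]
tcp_rot: [[0.026, 1.0, 0.0], [1.0, -0.026, -0.0], [-0.0, 0.0, -1.0]]
force: [0.0, -0.4, -0.7]
opening: 0.689
```

Run:
```python
from h import *
a=cap('top','tend');b=cap('side','send')
x=cv2.resize(b['pixels'][140:230,240:350],(660,540),interpolation=2);cv2.imwrite('pics/send_c.png',x)
s=telemetry.read_state();print(s['time_s'],s['position'],s['force'])
print(blob(b,yel(b),(280,175,320,220))[:2])
```

```text
20.675 [0.57437123 0.12084117 0.22604919] [0.84606892 0.06665356 0.23283083]
(array([297.46616541, 193.15037594]), array([290, 186,  16,  14, 133], dtype=int32))
```

View pics/send_c.png

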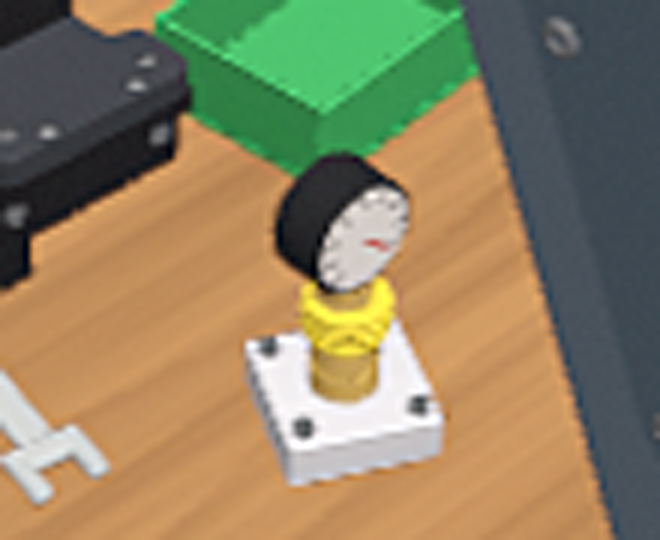

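View pics/tend.png

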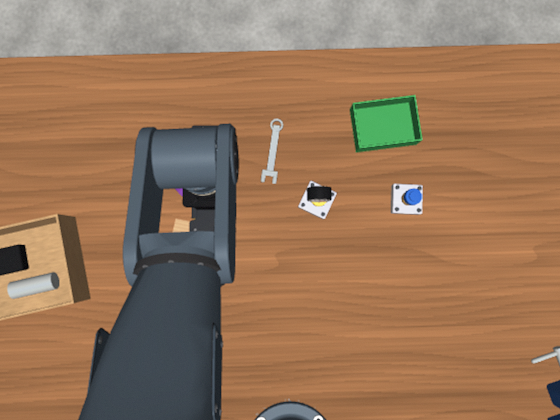

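The side crop shows the gauge upright in the outlet with the collar down, at crop (345,300). The top view shows the gauge over the outlet at (319,195), with the wrench, bin and blue outlet where they were.

```bash
python3 -c "
from h import *
print(order.hand_in())"
```

```text
the job is handed in; nothing more can be done
None
```

I plugged the gauge into the yellow-collared outlet, checked its lock, let it settle back home and handed the job in at about 21 s.

- **Insertion:** The catch snapped at roughly 7–10 N, and the valve slid at about 18 N. The plug then stopped hard at about 24 N with no further travel. The highest force I read was well below 50 N.
- **Lock check:** I pulled with about 10 N net of the gauge's weight. The collar's centroid rose 0.8 px in the side view, about 2.5 mm, and the plug stayed locked. A separate image-shift estimate of the rise was inconclusive, because the gripper and gauge moved within the compared area.
- **Settling and release:** Pressed back down, the tool returned to the home height (0.0964–0.0965 m, against 0.0962 m at the hard stop). I eased the push to about 10 N before opening the gripper, and it let go cleanly.
- **Final pictures:** The gauge stands upright with the collar back down, and the wrench, bin and blue-capped outlet have not moved. The arm hid the oil bottle, the rest and the pink and purple gauges from the last top view, so I did not check those again. I felt no contact with them.

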